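# Release the filter unit's trap drawer with the latch key

## Robot

A 6-joint arm with a two-finger parallel gripper is mounted at the origin on the work surface. World frame = base frame: x ahead of the robot, y to its left, z up, the work surface at z = 0. Lengths are in mm, angles in rad, forces in N, time in s.
With the tool pointing down it reaches from about 275 to 1000 mm from the base axis. Payload 8.4 kg.
Tool frame: the origin (TCP) lies midway between the tips of the shut fingers; the grasp point (between the pads) lies 19 mm behind it; z points along the fingers, x is the direction in which the jaws open and shut, and the axes are right-handed (so a half turn about z gives the same grasp; the last joint's range is limited). The gripper opens to 85 mm and grips with 20 to 120 N. Pads are 22 mm wide; open, the fingers measure 114 mm over their backs; the gripper's body (76 mm by 85 mm) begins 54 mm behind the grasp point. The pads swing forward as they close: fully open they stand 13 mm farther back than shut.
Start: joints at [1.127, 0.353, 1.633, -0, 1.155, -0.002], TCP at [267.228, 564.993, 231.281] pointing down, gripper open.
Joint ranges: [-2.63, 2.63], [-0.92, 2.1], [0.06, 2.66], [-1.3, 4.44], [0, 2.69], [-3.02, 3.02]. Speed limits (rad/s): [2.22, 2.22, 2.79, 3.14, 3.14, 3.14].

## Interface

Orientations are given as [roll, pitch, yaw] about the fixed x, y, z axes, in that order (R = Rz(yaw) Ry(pitch) Rx(roll)).
In Python, from rig import sense, grab_frame, camera_model, job gives the robot as it stands.
- The arm moves only by the tool arm_command, never from a script. Its argument "plan" is a list of rows, each an object with "translation": the shift along the tool's x, y, z in cm, a list of three; "twist": the turn about the tool's z in rad; "gripper": the opening, from 0 (shut) to 1 (fully open). A call has exactly 5 rows; each row is the pose to reach, as a shift and turn from the pose measured when the call began, along the tool's axes at that moment; what a row does not reach only later rows make up. A row lasts 1/12 s, in which the tool goes at most 41.7 mm and 7.16 degrees, less where a joint would pass 70% of its speed; a pose out of reach is approached as far as the arm can. A call with a gripper value outside its range is refused whole. The fingers move at their own pace and stop on an object; "squeeze" is the grip in N (left out, the last holds). Time passes only in rows, so rows that repeat a pose let the fingers close, or fill a call up. It gives the time, the measured TCP pose, the force and the opening at its end, in the units of the state.
- sense(): the state, without advancing time (a new reading comes with each control period).
- grab_frame(name): name is "side" or "top"; returns the picture (480x640x3 uint8, blue, green, red); there is no depth.
- camera_model(name): a dict with "fx", "fy", "cx", "cy" (pixels), "pose" (4x4, takes a point from camera to world coordinates). Camera axes: x right, y down, z forward; pixel columns grow to the right and rows downward; lengths in mm; the calibration is good to about 2 mm. A picture is of the moment at which its call begins. camera_model takes no time and is no camera call.
- job.sign_off(): hands the job in, once; it reports no verdict.
The state is a dict: "clock": time; "qpos": joint angles; "qvel": joint speeds; "joint_efforts": joint torques, N m; "eef_pos": TCP position; "tcp_rot": TCP orientation; "contact_force": force on the tool from outside, world axes, zero at the start; "wrist_torque": the same for the moment, N m; "opening": opening from 0.0 (shut) to 1.0 (fully open).
Only numpy, scipy, OpenCV 4.12 (cv2) and the standard library are available. Lean on these libraries where they do the work, as an engineer would, in place of code of your own. Each camera call takes 0.05 s, during which the arm holds its last target.

## Task

The trap drawer of the filter unit is latched shut. Take the release key by its grip (the slender rod with a flat grip, standing in one of the two stands; not the thick-stemmed plug with the round grip), put its rod down through the narrow slot in the unit's top cover and push until the key's collar rests on the cover, so that the hidden latch tab goes down and the drawer springs out. Then let go and leave the key standing upright in the slot; do not touch the drawer yourself.

Things in the scene. Friction and masses are not known exactly. Their poses are not given: they have to be found in the camera images.
- key_grip (a point): Centre of the release key's flat grey grip, 34 (x) x 16 (y) x 50 mm high. Below it a 56 mm round collar 6 mm thick, then a steel rod 8 mm thick, 80 mm long; tip 111 mm below this point, collar's underside 31 mm. z up the rod. Loose, 70 g; starts upright, collar on a stand 100 mm high, rod in its 34 mm hole. The plug in the like stand has the same collar, a 30 mm stem and round grip.
- slot (a point): Centre of the slot's mouth, on the cover of the fixed white filter unit (200 x 260 mm, 140 mm high). Slot 24 mm (x) by 40 mm (y), through the 6 mm cover; hollow below, the tab's top 64 mm under this point. Key home: grip centre 31 mm above it. z up, -x to the unit's front. A 71 mm tall gauge stands on the cover at +70 mm x, -125 mm y from here; black vent lines are only painted.
- latch_tab (a joint): How far the hidden latch tab under the slot has been pressed down, in m: 0 at the start, stop at 0.020. It moves straight down against about 10 N of friction and stays where it is left; the key pushed fully home brings it to about 0.016.
- drawer: The trap drawer in the unit's front (-x) face: a grey panel 150 mm wide, 42 mm high, standing 8 mm proud, lower edge 8 mm above the table. Origin at table level, middle of the unit's front face. Linked to the tab: it slides out along the unit's -x by twice the tab's travel, about 32 mm when the key is home.
Things that resemble listed ones, but are neither listed nor needed, are in the scene too. What is shaped like the part that bears key_grip but green or turquoise is not meant.

How it is judged (in metres and radians):
On the way:
1. the key's rod is through the slot, upright, with the tab not yet pressed (horizontal distance between key_grip and slot below 0.03 m and z of key_grip in the frame of slot below 0.095 m and angle between key_grip's own z axis and vertical below 0.26 rad and value of joint latch_tab below 0.003 m).
At the end, for the whole second after the job is handed in: The latch tab is down by more than 12 mm, and the key, let go, stands in the slot: within 25 mm of the slot's centre, upright within about 10 degrees, its collar on the cover (no more than 5 mm off it) (value of joint latch_tab above 0.012 m and horizontal distance between key_grip and slot below 0.025 m and z of key_grip in the frame of slot below 0.036 m and angle between key_grip's own z axis and vertical below 0.17 rad); the robot touches nothing.
It fails at once if the robot pushes or pulls the drawer itself (more than 1 N) (contact force between any of the fingers, the arm and drawer above 1 N).
It also fails if it takes over 34 s, if anything falls off the work surface, if the arm or the gripper's body presses on something with over 40 N, if the wrist force passes 120 N, or if a joint passes its speed limit or range.

## Working session

There is one attempt and no reset: what is moved stays moved. The work goes in short steps, Python scripts to look and compute and a tool call to move; the robot and the scene stay as the last step left them, time stands still between calls to the robot, and variables do not carry over. Pictures are saved under pics/ and viewed, and the job is handed in when it is done.

Besides the shell and the picture viewer there is one more tool, called after "Call:" by a JSON object that holds its "fn" and its "kwargs", one argument or row to a line. arm_command: Moves the arm, as the interface text tells. Its arguments: {"type":"object","properties":{"plan":{"type":"array","items":{"type":"object","properties":{"translation":{"type":"array","items":{"type":"number"}},"twist":{"type":"number"},"gripper":{"type":"number"}}}},"squeeze":{"type":"number"}},"required":["plan"]}

```bash
mkdir -p pics; python3 - <<'E'
from rig import *
import cv2
for n in("side","top"):
    cv2.imwrite(f"pics/{n}0.png",grab_frame(n)); m=camera_model(n); print(n,m["fx"],m["fy"],m["cx"],m["cy"]); print(m["pose"])
s=sense(); print(s)
E
```

```text
side 590.1622698797316 590.1622698797316 317.0391940917304 243.91762246400492
[[ 8.41862488e-01 -3.57702946e-01  4.04123934e-01  3.36285024e+01]
 [-5.39635279e-01 -5.47055414e-01  6.39940731e-01 -6.32892318e+02]
 [-7.83049817e-03 -7.56821628e-01 -6.53574561e-01  8.22511616e+02]
 [ 0.00000000e+00  0.00000000e+00  0.00000000e+00  1.00000000e+00]]
top 586.8392986148198 586.8392986148198 325.4524323783129 233.73661273370948
[[ 2.50392898e-02 -9.83128730e-01  1.81193084e-01  3.21622229e+02]
 [-9.99529493e-01 -2.14088216e-02  2.19648619e-02  6.40617434e+01]
 [-1.77151564e-02 -1.81657816e-01 -9.83202223e-01  1.06216588e+03]
 [ 0.00000000e+00  0.00000000e+00  0.00000000e+00  1.00000000e+00]]
{'clock': 0.1, 'qpos': array([ 1.12659841e+00,  3.53593318e-01,  1.63408033e+00, -3.68857120e-05,
        1.15517418e+00, -2.39907046e-03]), 'qvel': array([-0.00018641,  0.00063554,  0.00046361,  0.00114859, -0.00109345,
       -0.00027435]), 'joint_efforts': array([-1.21189038e-03, -6.06353116e+01, -3.42821324e+01, -2.00804411e-04,
        3.98071294e-03,  5.87985852e-06]), 'eef_pos': array([267.05329294, 564.59540269, 230.61893198]), 'tcp_rot': array([3.14156194e+00, 1.25525276e-03, 1.12901238e+00]), 'contact_force': array([-0.19223382, -0.43585061,  0.33938367]), 'wrist_torque': array([ 0.02635753, -0.02153078,  0.03459349]), 'opening': 1.0000925595568781}
```

View pics/side0.png

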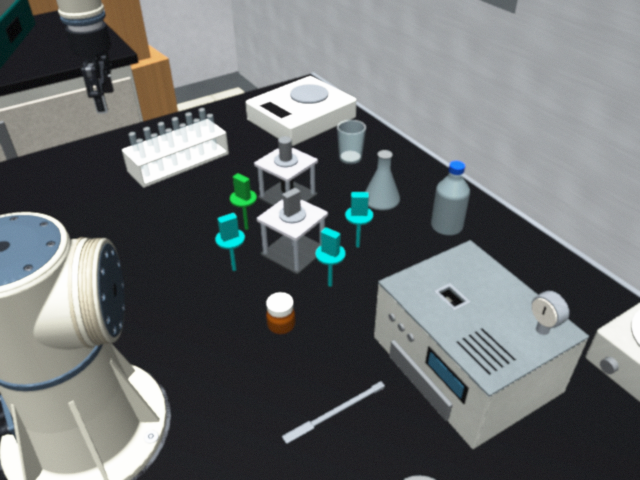

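View pics/top0.png

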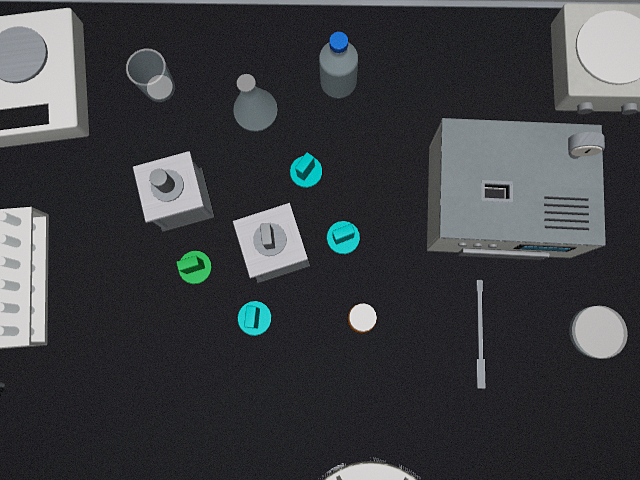

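The key stands in the near stand, at about top (268,237) and side (291,203). The round plug is in the far stand, and the slot is at top (496,191) and side (453,296). I'll zoom in next.

```bash
python3 - <<'E'
import cv2
import numpy as np
s=cv2.imread("pics/side0.png");t=cv2.imread("pics/top0.png")
def z(i,x,y,w,h,n):
    cv2.imwrite(n,cv2.resize(i[y:y+h,x:x+w],(800,600),interpolation=cv2.INTER_CUBIC))
z(s,220,160,160,120,"pics/a.png")
z(t,200,180,160,120,"pics/b.png")
z(s,410,250,120,90,"pics/c.png");z(t,420,110,200,150,"pics/d.png")
E
```

```text
(no output)
```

View pics/a.png

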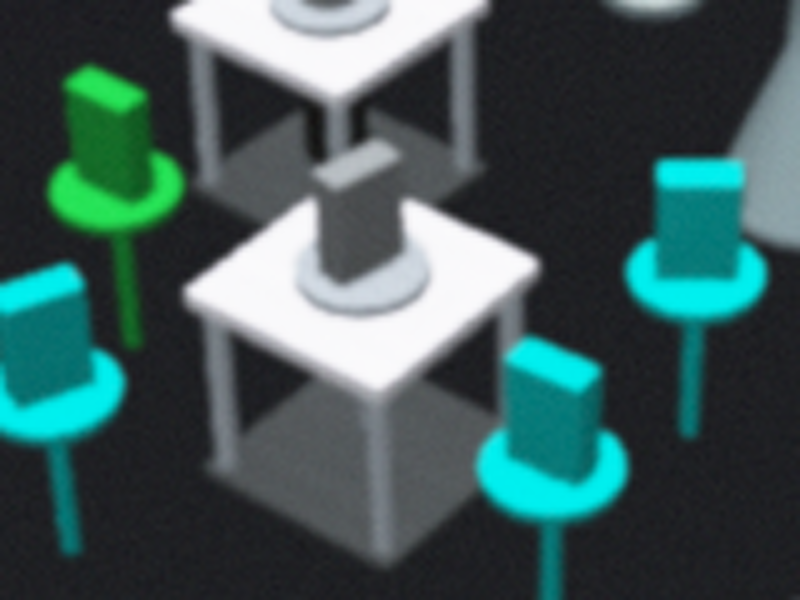

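View pics/b.png

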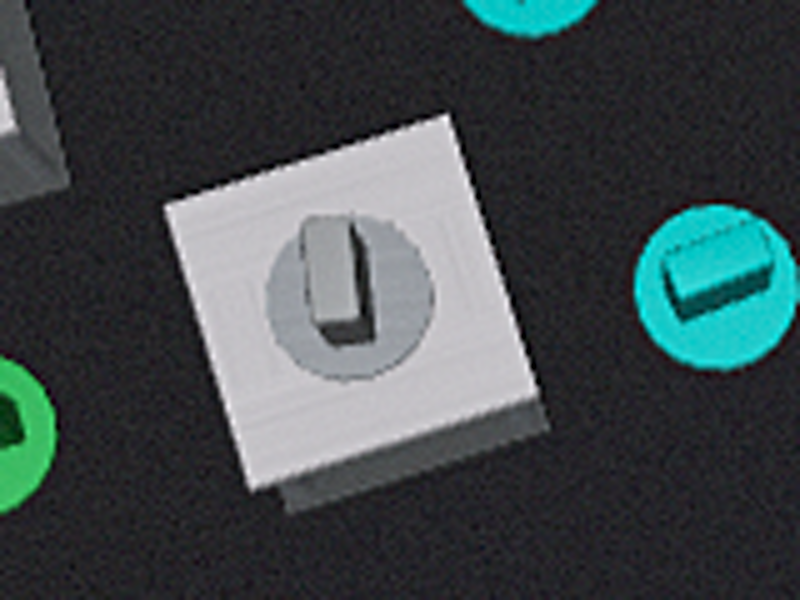

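View pics/c.png

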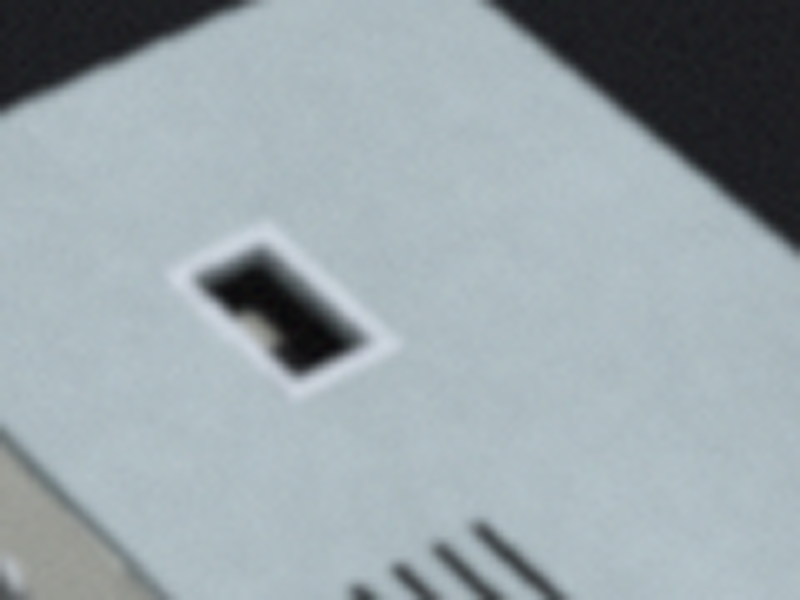

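View pics/d.png

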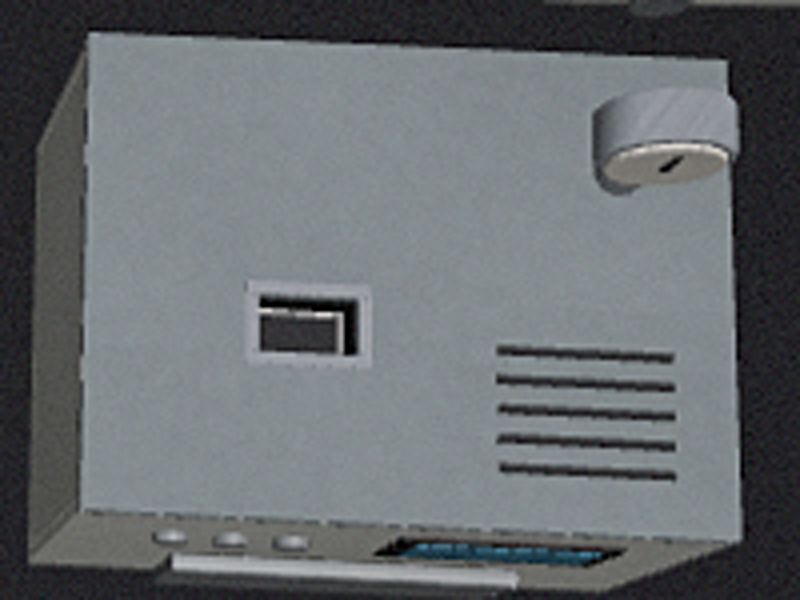

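```bash
cat > h.py <<'E'
import numpy as np
from rig import camera_model
def ray(n,px):
    m=camera_model(n);d=np.array([(px[0]-m["cx"])/m["fx"],(px[1]-m["cy"])/m["fy"],1]);P=np.array(m["pose"]);return P[:3,3],P[:3,:3]@d
def atz(n,px,z):
    o,d=ray(n,px);return o+d*(z-o[2])/d[2]
def tri(pt,ps):
    A=[];b=[]
    for n,p in(("top",pt),("side",ps)):
        o,d=ray(n,p);d=d/np.linalg.norm(d);M=np.eye(3)-np.outer(d,d);A.append(M);b.append(M@o)
    return np.linalg.lstsq(np.vstack(A),np.hstack(b),rcond=None)[0]
def proj(n,X):
    m=camera_model(n);P=np.linalg.inv(np.array(m["pose"]));c=P[:3,:3]@X+P[:3,3];return np.array([m["fx"]*c[0]/c[2]+m["cx"],m["fy"]*c[1]/c[2]+m["cy"]])
def un(o,f,p): return ((p[0]+.5)/f-.5+o[0],(p[1]+.5)/f-.5+o[1])
E
python3 - <<'E'
from h import *
np.set_printoptions(precision=1,suppress=True)
b=lambda *p:un((200,180),5,p); a=lambda *p:un((220,160),5,p); c=lambda *p:un((410,250),20/3,p); d=lambda *p:un((420,110),4,p)
print("collar",atz("top",b(351,297),106))
T=[b(302,218),b(350,215),b(362,320),b(316,324)];S=[a(312,178),a(383,142),a(403,155),a(332,190)]
C=[atz("top",p,156) for p in T];print("griptop T",np.mean(C,0),C)
C2=[atz("side",p,156) for p in S];print("S",np.mean(C2,0),C2)
print("tri",tri(np.mean(T,0),np.mean(S,0)))
for C_,i,j,k,l in((C,0,3,1,2),(C2,0,1,3,2)):
  v=(C_[j]-C_[i]+C_[l]-C_[k]);w=np.linalg.norm(v)/2;print("long",w,np.degrees(np.arctan2(v[1],v[0])))
print("slot T",atz("top",d(309,325),140),"S",atz("side",c(281,310),140),tri(d(309,325),c(281,310)))
sc=[atz("top",d(*p),140) for p in((258,293),(360,297),(358,355),(259,353))];print(sc)
so=[atz("side",c(*p),140) for p in((195,277),(262,243),(367,340),(298,378))];print(so)
un_=[atz("top",d(*p),140) for p in((90,33),(727,62),(740,542),(80,510))];print("cover",un_)
# turquoise collars: top pix, side pix
for t,s in(((306,171),(359,214)),((343,237),(330,253)),((254,318),(230,238)),((194,267),(243,198))):print("distr",tri(t,s))
print("stand corners",[atz("top",b(*p),100) for p in((163,205),(450,115),(540,398),(250,490))])
E
```

```text
collar [487.  177.4 106. ]
griptop T [487.1 177.7 156. ] [array([503.3, 188.1, 156. ]), array([504.6, 172.9, 156. ]), array([471.1, 167.7, 156. ]), array([469.5, 182.1, 156. ])]
S [485.2 173.4 156. ] [array([466.6, 176.4, 156. ]), array([501.5, 181.7, 156. ]), array([503.5, 170.1, 156. ]), array([469.1, 165.5, 156. ])]
tri [487.8 178.2 152. ]
long 34.11082047619288 -170.6089746802912
long 35.056688633707246 8.156813377335729
slot T [ 567.8 -189.8  140. ] S [ 567.2 -190.2  140. ] [ 567.8 -189.9  139.4]
[array([ 580.7, -169.7,  140. ]), array([ 579.9, -210.6,  140. ]), array([ 555.8, -209. ,  140. ]), array([ 555.8, -169.5,  140. ])]
[array([ 557.4, -170.6,  140. ]), array([ 578.9, -170.7,  140. ]), array([ 577.5, -208.8,  140. ]), array([ 555.3, -209.1,  140. ])]
cover [array([ 690.4, -103.3,  140. ]), array([ 682.6, -363.4,  140. ]), array([ 482.9, -356.6,  140. ]), array([490. , -97.1, 140. ])]
distr [611.9 122.3  83.7]
distr [497.2  56.   82.8]
distr [358.5 200.6  81.6]
distr [441.5 306.8  79.1]
stand corners [array([518. , 242.7, 100. ]), array([551. , 147.3, 100. ]), array([455.4, 114. , 100. ]), array([422.7, 208.8, 100. ])]
```

```bash
cat >> h.py <<'E'
from rig import sense
from scipy.spatial.transform import Rotation as Ro
def go(x,y,z,yaw_deg=None):
    s=sense();R=Ro.from_euler("xyz",s["tcp_rot"])
    sh=R.inv().apply(np.array([x,y,z])-s["eef_pos"])/10
    yaw=s["tcp_rot"][2];tw=0
    if yaw_deg is not None: tw=-((np.radians(yaw_deg)-yaw+np.pi/2)%np.pi-np.pi/2)
    print("shift cm",sh.round(2),"twist",round(tw,3),"rot",s["tcp_rot"].round(3),"pos",s["eef_pos"].round(1),"F",s["contact_force"].round(1),"op",round(s["opening"],3),"t",s["clock"],"q",s["qpos"].round(2))
E
python3 -c "
from h import *
go(486.5,176.5,250,98.7)"
```

```text
shift cm [-25.7   36.43  -1.9 ] twist -0.594 rot [3.142e+00 1.000e-03 1.129e+00] pos [267.1 564.6 230.6] F [-0.2 -0.4  0.3] op 1.0 t 0.1 q [ 1.13  0.35  1.63 -0.    1.16 -0.  ]
```

Call:
{"fn": "arm_command", "kwargs": {
  "plan": [
    {"translation": [-2, 3, -0.5], "twist": -0.1, "gripper": 1},
    {"translation": [-4.2, 6, -1], "twist": -0.2, "gripper": 1},
    {"translation": [-6.4, 9, -1.5], "twist": -0.3, "gripper": 1},
    {"translation": [-8.6, 12.2, -1.9], "twist": -0.4, "gripper": 1},
    {"translation": [-10.8, 15.4, -1.9], "twist": -0.5, "gripper": 1}
  ],
  "squeeze": 60
}}

```text
clock: 0.52
eef_pos: [360.6, 399.8, 250.3]
tcp_rot: [-3.142, 0.001, 1.635]
contact_force: [1.0, 0.7, 0.2]
opening: 0.999
```

```bash
python3 -c "
from h import *
go(486.5,176.5,250,98.7)"
```

```text
shift cm [-23.09  11.13   0.04] twist -0.088 rot [-3.142e+00  1.000e-03  1.635e+00] pos [360.6 399.8 250.3] F [1.  0.7 0.2] op 0.999 t 0.5167 q [ 0.83  0.2   1.8  -0.    1.14 -0.8 ]
```

Call:
{"fn": "arm_command", "kwargs": {
  "plan": [
    {"translation": [-3.7, 1.7, 0], "twist": -0.04, "gripper": 1},
    {"translation": [-7.4, 3.5, 0], "twist": -0.088, "gripper": 1},
    {"translation": [-11.1, 5.3, 0], "twist": -0.088, "gripper": 1},
    {"translation": [-14.8, 7.1, 0], "twist": -0.088, "gripper": 1},
    {"translation": [-18, 8.7, 0], "twist": -0.088, "gripper": 1}
  ]
}}

```text
clock: 0.93
eef_pos: [459.5, 223.4, 250.3]
tcp_rot: [-3.141, 0.001, 1.722]
contact_force: [0.4, 0.0, 0.2]
opening: 1.0
```

```bash
python3 -c "
from h import *
go(486.5,176.5,250,98.7)"
```

```text
shift cm [-5.04  1.96  0.03] twist -0.0 rot [-3.141e+00  1.000e-03  1.722e+00] pos [459.5 223.4 250.3] F [0.4 0.  0.2] op 1.0 t 0.9333 q [ 0.45  0.16  1.85 -0.    1.13 -1.27]
```

Call:
{"fn": "arm_command", "kwargs": {
  "plan": [
    {"translation": [-2.5, 1, 0], "twist": 0, "gripper": 1},
    {"translation": [-5, 1.95, 0], "twist": 0, "gripper": 1},
    {"translation": [-5.05, 1.95, 2], "twist": 0, "gripper": 1},
    {"translation": [-5.05, 1.95, 4], "twist": 0, "gripper": 1},
    {"translation": [-5.05, 1.95, 5], "twist": 0, "gripper": 0.7}
  ]
}}

```text
clock: 1.35
eef_pos: [485.5, 175.3, 198.3]
tcp_rot: [-3.139, 0.001, 1.721]
contact_force: [-0.3, -0.1, 0.2]
opening: 0.886
```

```bash
python3 - <<'E'
from h import *
from rig import grab_frame
import cv2
s=grab_frame("side");t=grab_frame("top")
cv2.imwrite("pics/e.png",np.hstack([cv2.resize(s[100:300,200:360],(400,500)),cv2.resize(t[120:320,180:340],(400,500))]))
go(486.5,176.5,117,98.7)
E
```

```text
shift cm [0.06 0.19 8.15] twist -0.0 rot [-3.137e+00  2.000e-03  1.722e+00] pos [485.  175.8 198.5] F [-0.4 -0.3  0.6] op 0.719 t 1.45 q [ 0.35  0.22  1.89 -0.    1.03 -1.38]
```

View pics/e.png

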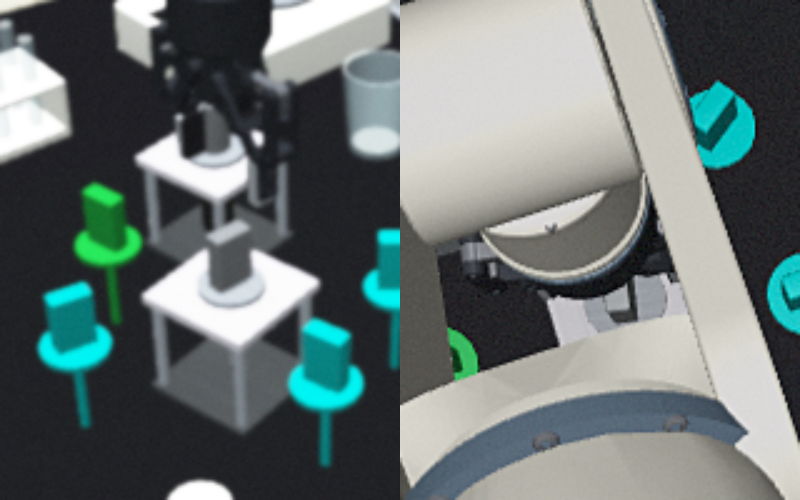

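The fingers straddle the key from above: in the side view the tips are near (276,156) and (306,176), with the grip at about (292,203). I'll descend.

Call:
{"fn": "arm_command", "kwargs": {
  "plan": [
    {"translation": [0, 0.1, 2], "twist": 0, "gripper": 0.7},
    {"translation": [0, 0.1, 4], "twist": 0, "gripper": 0.7},
    {"translation": [0, 0.1, 6], "twist": 0, "gripper": 0.7},
    {"translation": [0, 0.1, 7.5], "twist": 0, "gripper": 0.7},
    {"translation": [0, 0.1, 8.1], "twist": 0, "gripper": 0.7}
  ]
}}

```text
clock: 1.87
eef_pos: [484.9, 176.0, 116.4]
tcp_rot: [-3.135, 0.002, 1.723]
contact_force: [0.1, -0.7, -0.3]
opening: 0.702
```

```bash
python3 - <<'E'
from h import *
from rig import grab_frame
import cv2
s=grab_frame("side")
cv2.imwrite("pics/f.png",cv2.resize(s[140:260,220:380],(800,600),interpolation=cv2.INTER_CUBIC))
go(486.5,176.5,117,98.7)
E
```

```text
shift cm [ 0.03  0.17 -0.08] twist 0.001 rot [-3.135e+00  2.000e-03  1.723e+00] pos [484.8 175.9 116.3] F [-0.7 -1.  -0.8] op 0.7 t 1.9167 q [ 0.35  0.34  1.96 -0.    0.85 -1.38]
```

View pics/f.png

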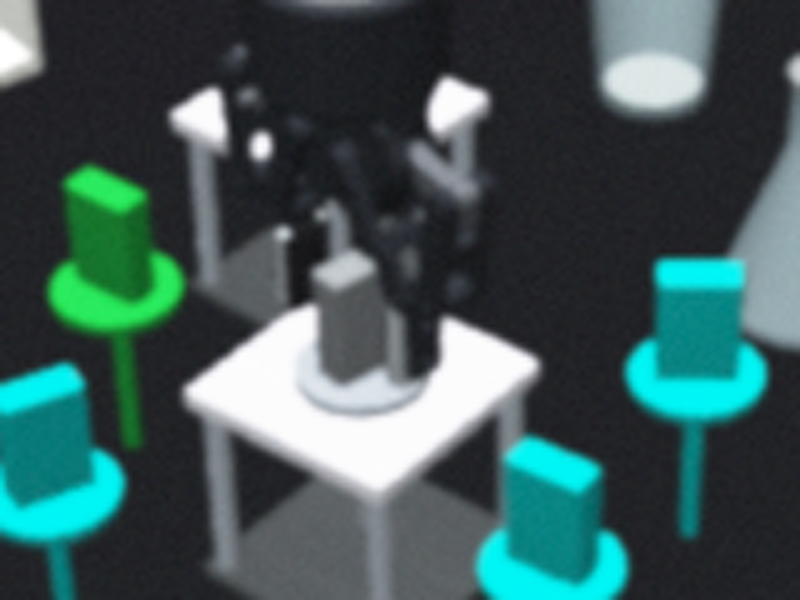

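Call:
{"fn": "arm_command", "kwargs": {
  "plan": [
    {"translation": [0, 0.15, -0.1], "twist": 0, "gripper": 0.4},
    {"translation": [0, 0.15, -0.1], "twist": 0, "gripper": 0.2},
    {"translation": [0, 0.15, -0.1], "twist": 0, "gripper": 0.05},
    {"translation": [0, 0.15, -0.1], "twist": 0, "gripper": 0.05},
    {"translation": [0, 0.15, -0.1], "twist": 0, "gripper": 0.05}
  ],
  "squeeze": 60
}}

```text
clock: 2.33
eef_pos: [487.2, 176.6, 118.5]
tcp_rot: [-3.137, 0.002, 1.723]
contact_force: [-1.3, 0.6, 6.8]
opening: 0.182
```

Call:
{"fn": "arm_command", "kwargs": {
  "plan": [
    {"translation": [0, 0, 0], "twist": 0, "gripper": 0.05},
    {"translation": [0, 0, 0], "twist": 0, "gripper": 0.05},
    {"translation": [0, 0, -1], "twist": 0, "gripper": 0.05},
    {"translation": [0, 0, -2], "twist": 0, "gripper": 0.05},
    {"translation": [0, 0, -3], "twist": 0, "gripper": 0.05}
  ]
}}

```text
clock: 2.75
eef_pos: [487.4, 176.6, 149.6]
tcp_rot: [-3.137, 0.002, 1.723]
contact_force: [0.2, 0.0, -0.4]
opening: 0.176
```

```bash
python3 - <<'E'
from h import *
from rig import grab_frame
import cv2
s=grab_frame("side")
cv2.imwrite("pics/g.png",cv2.resize(s[140:260,220:380],(800,600),interpolation=cv2.INTER_CUBIC))
go(486.5,176.5,240,98.7)
E
```

```text
shift cm [-0.04 -0.23 -8.84] twist 0.001 rot [-3.140e+00  1.000e-03  1.723e+00] pos [488.6 177.1 151.6] F [2.1 0.  1.3] op 0.182 t 2.8 q [ 0.35  0.29  1.93 -0.    0.93 -1.38]
```

View pics/g.png

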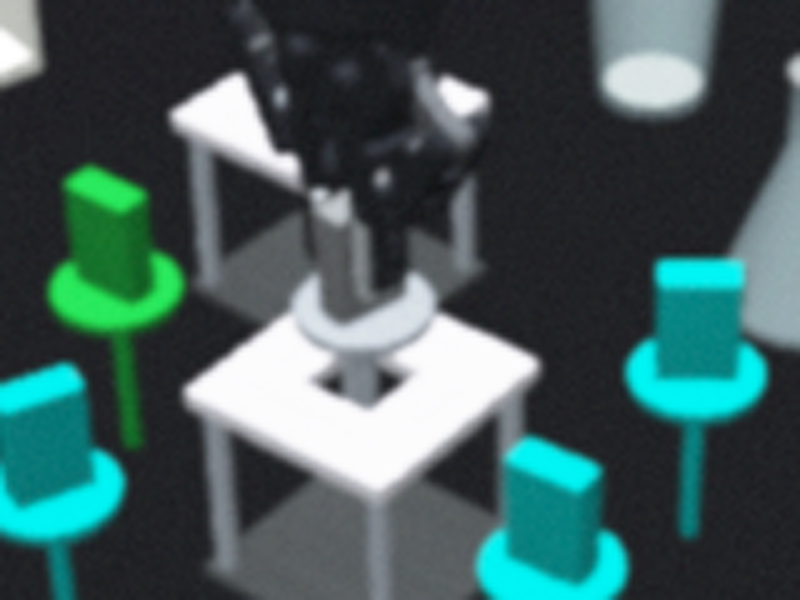

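Call:
{"fn": "arm_command", "kwargs": {
  "plan": [
    {"translation": [0, 0, -2.5], "twist": 0, "gripper": 0.05},
    {"translation": [0, 0, -5], "twist": 0, "gripper": 0.05},
    {"translation": [0, 0, -8], "twist": 0, "gripper": 0.05},
    {"translation": [0, 0, -11], "twist": 0, "gripper": 0.05},
    {"translation": [0, 0, -13], "twist": 0, "gripper": 0.05}
  ]
}}

```text
clock: 3.22
eef_pos: [489.4, 177.5, 285.2]
tcp_rot: [3.139, 0.0, 1.723]
contact_force: [1.5, 1.0, 0.2]
opening: 0.179
```

```bash
python3 -c "
from h import *
go(567.6,-190,275,98.7)"
```

```text
shift cm [-37.51   2.14   1.04] twist 0.001 rot [3.139 0.    1.723] pos [489.4 177.5 285.2] F [1.5 1.  0.2] op 0.179 t 3.2167 q [ 0.35  0.14  1.79 -0.    1.21 -1.38]
```

Call:
{"fn": "arm_command", "kwargs": {
  "plan": [
    {"translation": [-1.5, 0.1, 0], "twist": 0, "gripper": 0.05},
    {"translation": [-4, 0.2, 0], "twist": 0, "gripper": 0.05},
    {"translation": [-7, 0.4, 0], "twist": 0, "gripper": 0.05},
    {"translation": [-10, 0.6, 0], "twist": 0, "gripper": 0.05},
    {"translation": [-13, 0.8, 0], "twist": 0, "gripper": 0.05}
  ]
}}

```text
clock: 3.63
eef_pos: [517.2, 49.0, 286.2]
tcp_rot: [3.138, 0.0, 1.724]
contact_force: [0.5, -0.2, -0.7]
opening: 0.175
```

Call:
{"fn": "arm_command", "kwargs": {
  "plan": [
    {"translation": [-3, 0.2, 0], "twist": 0, "gripper": 0.05},
    {"translation": [-6, 0.4, 0], "twist": 0, "gripper": 0.05},
    {"translation": [-9, 0.5, 0], "twist": 0, "gripper": 0.05},
    {"translation": [-12, 0.7, 0], "twist": 0, "gripper": 0.05},
    {"translation": [-14, 0.8, 0], "twist": 0, "gripper": 0.05}
  ]
}}

```text
clock: 4.05
eef_pos: [546.8, -90.6, 287.0]
tcp_rot: [3.137, 0.001, 1.723]
contact_force: [0.1, 0.4, -0.3]
opening: 0.178
```

```bash
python3 -c "
from h import *
go(567.6,-190,275,98.7)"
```

```text
shift cm [-10.14   0.55   1.22] twist 0.0 rot [3.137e+00 1.000e-03 1.723e+00] pos [546.8 -90.6 287. ] F [ 0.1  0.4 -0.3] op 0.178 t 4.05 q [-0.17  0.19  1.73  0.    1.22 -1.89]
```

Call:
{"fn": "arm_command", "kwargs": {
  "plan": [
    {"translation": [-3, 0.2, 0.3], "twist": 0, "gripper": 0.05},
    {"translation": [-6, 0.4, 0.6], "twist": 0, "gripper": 0.05},
    {"translation": [-8.5, 0.5, 1.2], "twist": 0, "gripper": 0.05},
    {"translation": [-10.1, 0.55, 2], "twist": 0, "gripper": 0.05},
    {"translation": [-10.15, 0.55, 2.5], "twist": 0, "gripper": 0.05}
  ]
}}

```text
clock: 4.47
eef_pos: [567.8, -192.7, 261.6]
tcp_rot: [3.137, 0.002, 1.721]
contact_force: [-0.5, -0.5, 0.1]
opening: 0.183
```

Call:
{"fn": "arm_command", "kwargs": {
  "plan": [
    {"translation": [0, 0, 0], "twist": 0, "gripper": 0.05},
    {"translation": [0, 0, 0], "twist": 0, "gripper": 0.05},
    {"translation": [0, 0, 0], "twist": 0, "gripper": 0.05},
    {"translation": [0, 0, 0], "twist": 0, "gripper": 0.05},
    {"translation": [0, 0, 0], "twist": 0, "gripper": 0.05}
  ]
}}

```text
clock: 4.88
eef_pos: [568.0, -191.9, 262.1]
tcp_rot: [3.136, 0.002, 1.722]
contact_force: [-0.7, 0.5, -0.9]
opening: 0.181
```

```bash
python3 - <<'E'
from h import *
from rig import grab_frame
import cv2
s=grab_frame("side");t=grab_frame("top")
cv2.imwrite("pics/h.png",cv2.resize(s[200:350,370:570],(800,600),interpolation=cv2.INTER_CUBIC))
cv2.imwrite("pics/i.png",t)
go(567.6,-190,250,98.7)
p=sense()["eef_pos"]
for dz in(-98.5,-18.5): print(un((0,0),1,proj("side",p+[0,0,dz])), ((proj("side",p+[0,0,dz])-[370,200])*4))
E
```

```text
shift cm [ 0.22 -0.01  1.2 ] twist -0.001 rot [3.137e+00 2.000e-03 1.721e+00] pos [ 568.  -192.1  262. ] F [ 0.4  0.3 -1.6] op 0.179 t 4.9833 q [-0.33  0.28  1.66  0.    1.19 -2.05]
(np.float64(455.01528956379786), np.float64(286.1825197011422)) [340.06115826 344.7300788 ]
(np.float64(462.8247118779293), np.float64(247.9347939214365)) [371.29884751 191.73917569]
```

View pics/h.png

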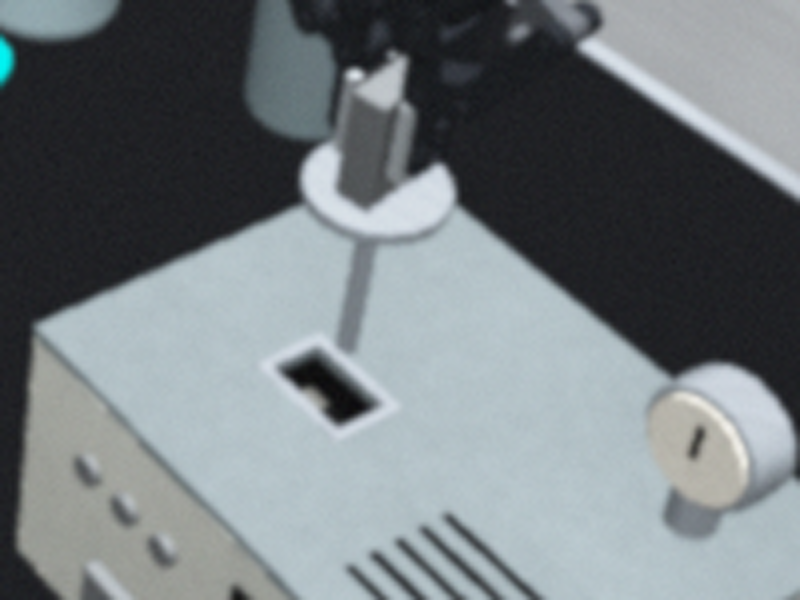

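View pics/i.png

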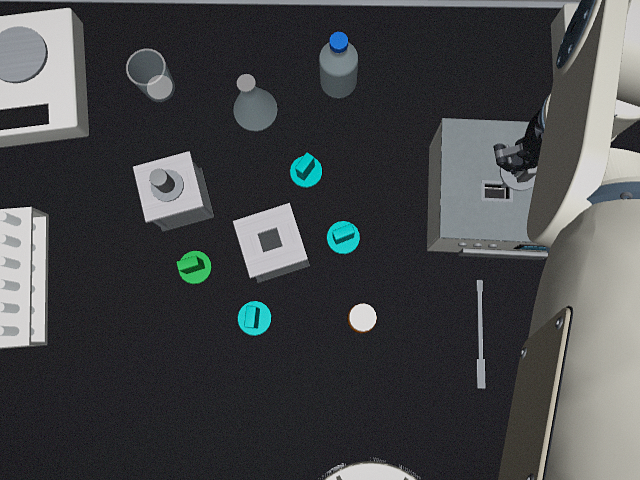

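```bash
python3 - <<'E'
from h import *
for z in (160,163.5,167): print(atz("side",un((370,200),4,(347,350)),z).round(1))
go(567.6,-190,250,98.7)
E
```

```text
[ 571.1 -192.5  160. ]
[ 568.3 -194.9  163.5]
[ 565.4 -197.2  167. ]
shift cm [ 0.22 -0.01  1.2 ] twist -0.001 rot [3.137e+00 2.000e-03 1.721e+00] pos [ 568.  -192.1  262. ] F [ 0.4  0.3 -1.6] op 0.179 t 4.9833 q [-0.33  0.28  1.66  0.    1.19 -2.05]
```

Call:
{"fn": "arm_command", "kwargs": {
  "plan": [
    {"translation": [0.35, 0, 0], "twist": 0, "gripper": 0.05},
    {"translation": [0.35, 0, 0], "twist": 0, "gripper": 0.05},
    {"translation": [0.35, 0, 1], "twist": 0, "gripper": 0.05},
    {"translation": [0.35, 0, 2], "twist": 0, "gripper": 0.05},
    {"translation": [0.35, 0, 3], "twist": 0, "gripper": 0.05}
  ]
}}

```text
clock: 5.4
eef_pos: [567.3, -188.6, 230.7]
tcp_rot: [3.137, 0.002, 1.721]
contact_force: [-0.3, 1.4, -0.3]
opening: 0.178
```

```bash
python3 - <<'E'
from h import *
from rig import grab_frame
import cv2
s=grab_frame("side")
cv2.imwrite("pics/j.png",cv2.resize(s[200:350,370:570],(800,600),interpolation=cv2.INTER_CUBIC))
go(567.6,-188.5,200,98.7)
E
```

```text
shift cm [-0.04  0.13  2.83] twist -0.001 rot [3.140e+00 1.000e-03 1.721e+00] pos [ 566.2 -188.3  228.3] F [-0.3  0.7 -2.7] op 0.177 t 5.45 q [-0.32  0.31  1.7   0.    1.13 -2.05]
```

View pics/j.png

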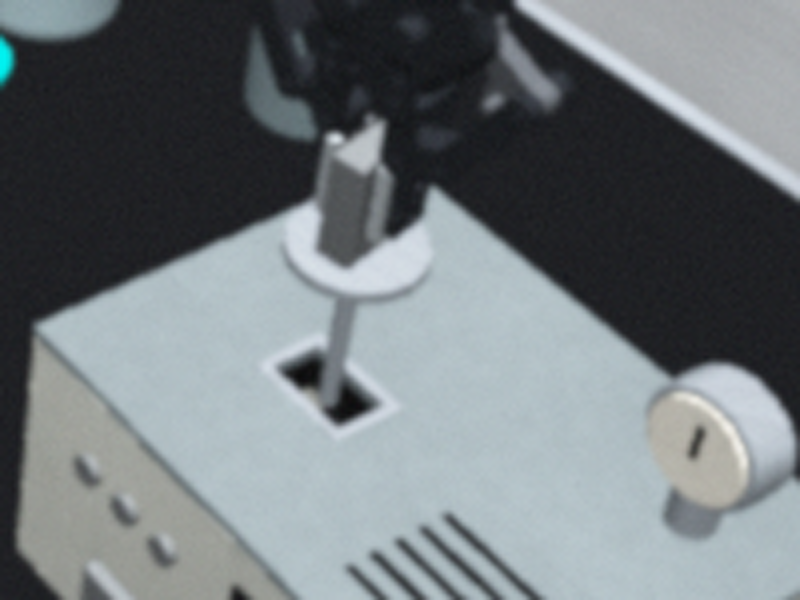

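The rod tip is in the slot at crop (331,405), near the middle. I'll keep going down.

Call:
{"fn": "arm_command", "kwargs": {
  "plan": [
    {"translation": [-0.03, 0.1, 0.7], "twist": 0, "gripper": 0.05},
    {"translation": [-0.03, 0.1, 1.4], "twist": 0, "gripper": 0.05},
    {"translation": [-0.03, 0.1, 2.1], "twist": 0, "gripper": 0.05},
    {"translation": [-0.03, 0.1, 2.7], "twist": 0, "gripper": 0.05},
    {"translation": [-0.03, 0.1, 2.8], "twist": 0, "gripper": 0.05}
  ]
}}

```text
clock: 5.87
eef_pos: [566.6, -188.3, 198.9]
tcp_rot: [-3.142, -0.0, 1.721]
contact_force: [-1.0, -0.2, -1.6]
opening: 0.18
```

```bash
python3 - <<'E'
from h import *
from rig import grab_frame
import cv2
s=grab_frame("side")
cv2.imwrite("pics/k.png",cv2.resize(s[200:350,370:570],(800,600),interpolation=cv2.INTER_CUBIC))
go(567.6,-189,158.5,98.7)
E
```

```text
shift cm [-0.08  0.06  4.09] twist -0.001 rot [3.141 0.    1.721] pos [ 566.9 -188.3  199.4] F [ 0.2 -0.  -0.4] op 0.182 t 5.9167 q [-0.32  0.34  1.73  0.    1.07 -2.04]
```

View pics/k.png

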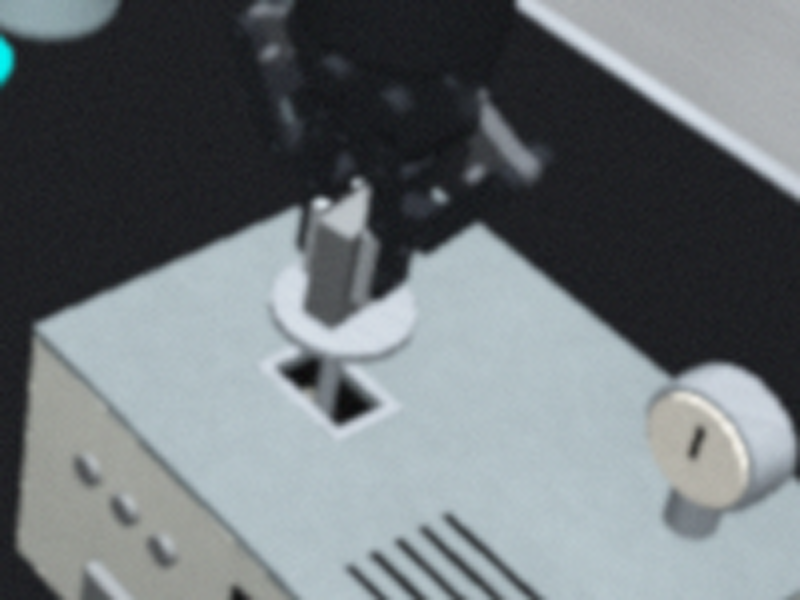

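Call:
{"fn": "arm_command", "kwargs": {
  "plan": [
    {"translation": [-0.07, 0.06, 0.6], "twist": 0, "gripper": 0.05},
    {"translation": [-0.07, 0.06, 1.2], "twist": 0, "gripper": 0.05},
    {"translation": [-0.07, 0.06, 1.8], "twist": 0, "gripper": 0.05},
    {"translation": [-0.07, 0.06, 2.4], "twist": 0, "gripper": 0.05},
    {"translation": [-0.07, 0.06, 3], "twist": 0, "gripper": 0.05}
  ],
  "squeeze": 90
}}

```text
clock: 6.33
eef_pos: [567.8, -189.0, 169.5]
tcp_rot: [3.141, 0.0, 1.721]
contact_force: [-3.0, 0.3, 11.9]
opening: 0.178
```

```bash
python3 - <<'E'
from h import *
go(567.6,-189,158.5,98.7)
E
```

```text
shift cm [ 0.   -0.03  1.1 ] twist -0.001 rot [3.141 0.    1.721] pos [ 567.8 -189.   169.5] F [-3.   0.3 11.9] op 0.178 t 6.3333 q [-0.32  0.38  1.75  0.    1.01 -2.05]
```

Force is about 12 N, so the tab is moving. I'll continue until the collar rests.

Call:
{"fn": "arm_command", "kwargs": {
  "plan": [
    {"translation": [0, 0, 0.3], "twist": 0, "gripper": 0.05},
    {"translation": [0, 0, 0.5], "twist": 0, "gripper": 0.05},
    {"translation": [0, 0, 0.7], "twist": 0, "gripper": 0.05},
    {"translation": [0, 0, 0.9], "twist": 0, "gripper": 0.05},
    {"translation": [0, 0, 1], "twist": 0, "gripper": 0.05}
  ]
}}

```text
clock: 6.75
eef_pos: [567.9, -189.0, 159.9]
tcp_rot: [3.14, 0.0, 1.721]
contact_force: [-2.5, 0.1, 8.8]
opening: 0.175
```

```bash
python3 - <<'E'
from h import *
from rig import grab_frame
import cv2
s=grab_frame("side")
cv2.imwrite("pics/l.png",cv2.resize(s[230:440,350:630],(800,600),interpolation=cv2.INTER_CUBIC))
go(567.6,-189,158.5,98.7)
E
```

```text
shift cm [ 0.   -0.03  0.13] twist -0.001 rot [3.141 0.    1.721] pos [ 567.9 -189.   159.8] F [-2.3  0.7  7.1] op 0.176 t 6.8 q [-0.32  0.39  1.76  0.    1.   -2.05]
```

View pics/l.png

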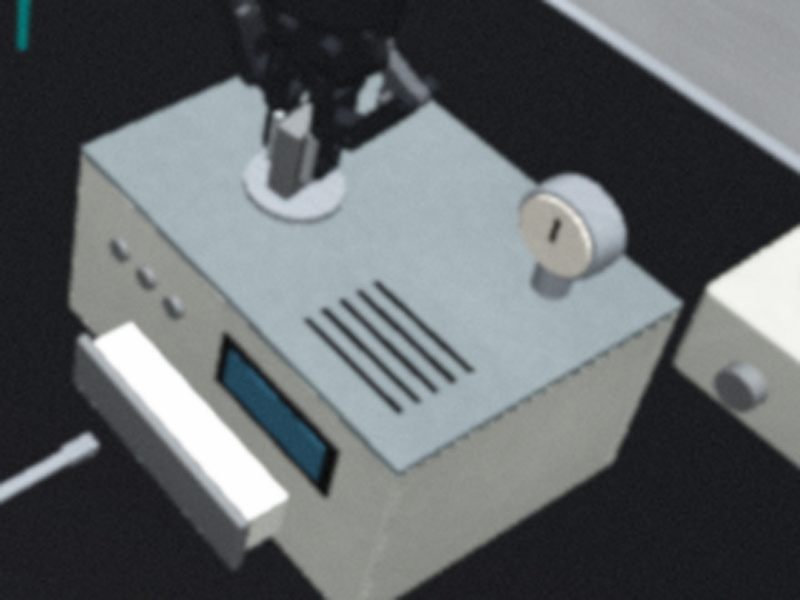

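The drawer is out, with its panel running from about crop (80,350) to (240,560). I'll push gently until the collar is firmly seated.

Call:
{"fn": "arm_command", "kwargs": {
  "plan": [
    {"translation": [0, 0, 0.1], "twist": 0, "gripper": 0.05},
    {"translation": [0, 0, 0.15], "twist": 0, "gripper": 0.05},
    {"translation": [0, 0, 0.2], "twist": 0, "gripper": 0.05},
    {"translation": [0, 0, 0.25], "twist": 0, "gripper": 0.05},
    {"translation": [0, 0, 0.25], "twist": 0, "gripper": 0.05}
  ]
}}

```text
clock: 7.22
eef_pos: [567.9, -189.0, 158.6]
tcp_rot: [3.14, 0.001, 1.721]
contact_force: [-4.4, 1.2, 14.1]
opening: 0.176
```

Call:
{"fn": "arm_command", "kwargs": {
  "plan": [
    {"translation": [0, 0, 0.1], "twist": 0, "gripper": 0.05},
    {"translation": [0, 0, 0.2], "twist": 0, "gripper": 0.05},
    {"translation": [0, 0, 0.25], "twist": 0, "gripper": 0.05},
    {"translation": [0, 0, 0.3], "twist": 0, "gripper": 0.05},
    {"translation": [0, 0, 0.3], "twist": 0, "gripper": 0.05}
  ]
}}

```text
clock: 7.63
eef_pos: [568.0, -189.0, 158.5]
tcp_rot: [3.14, 0.001, 1.721]
contact_force: [-10.4, 4.0, 29.8]
opening: 0.175
```

The collar is seated: 30 N with no further motion. I'll relax the push, then release.

Call:
{"fn": "arm_command", "kwargs": {
  "plan": [
    {"translation": [0, 0, 0], "twist": 0, "gripper": 0.05},
    {"translation": [0, 0, 0], "twist": 0, "gripper": 0.05},
    {"translation": [0, 0, 0], "twist": 0, "gripper": 0.3},
    {"translation": [0, 0, 0], "twist": 0, "gripper": 0.45},
    {"translation": [0, 0, 0], "twist": 0, "gripper": 0.6}
  ],
  "squeeze": 20
}}

```text
clock: 8.05
eef_pos: [567.9, -188.9, 158.0]
tcp_rot: [3.14, 0.001, 1.721]
contact_force: [-0.7, -0.2, -0.9]
opening: 0.571
```

```bash
python3 - <<'E'
from h import *
from rig import grab_frame
import cv2
s=grab_frame("side")
cv2.imwrite("pics/m.png",cv2.resize(s[230:350,370:530],(800,600),interpolation=cv2.INTER_CUBIC))
go(567.6,-189,300,98.7)
E
```

```text
shift cm [-1.00e-02 -1.00e-02 -1.42e+01] twist -0.001 rot [3.140e+00 1.000e-03 1.721e+00] pos [ 567.9 -188.9  158. ] F [1.2 0.  1. ] op 0.598 t 8.1 q [-0.32  0.39  1.76  0.    0.99 -2.05]
```

View pics/m.png

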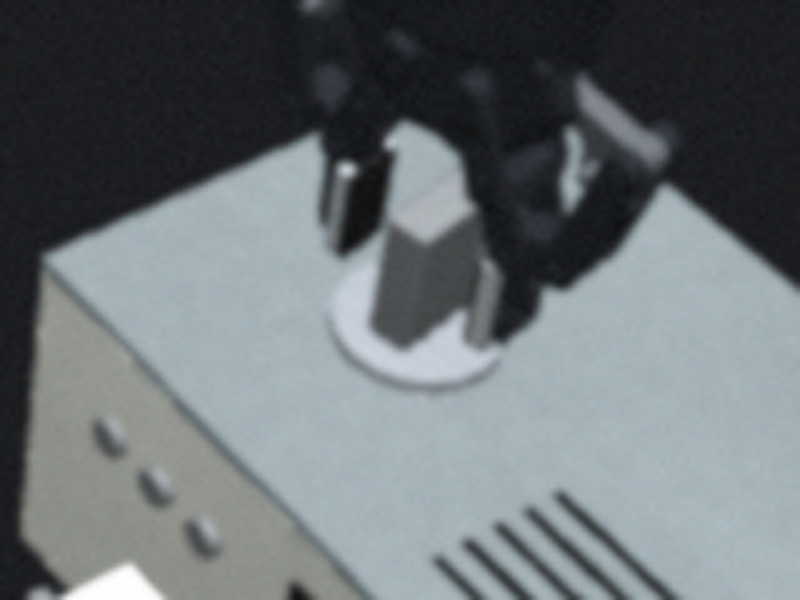

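The key stands and the fingers are open, though the right pad at crop (485,305) is close. I'll open wider, then lift straight up.

Call:
{"fn": "arm_command", "kwargs": {
  "plan": [
    {"translation": [0, 0, 0], "twist": 0, "gripper": 0.9},
    {"translation": [0, 0, 0], "twist": 0, "gripper": 0.9},
    {"translation": [0, 0, -1], "twist": 0, "gripper": 0.9},
    {"translation": [0, 0, -3], "twist": 0, "gripper": 0.9},
    {"translation": [0, 0, -5.5], "twist": 0, "gripper": 0.9}
  ]
}}

```text
clock: 8.52
eef_pos: [566.8, -188.6, 212.7]
tcp_rot: [-3.14, -0.001, 1.721]
contact_force: [0.8, -0.0, 0.5]
opening: 0.9
```

Call:
{"fn": "arm_command", "kwargs": {
  "plan": [
    {"translation": [0, 0, -2.5], "twist": 0, "gripper": 0.9},
    {"translation": [0, 0, -5], "twist": 0, "gripper": 0.9},
    {"translation": [0, 0, -7.5], "twist": 0, "gripper": 0.9},
    {"translation": [0, 0, -9], "twist": 0, "gripper": 0.9},
    {"translation": [0, 0, -9], "twist": 0, "gripper": 0.9}
  ]
}}

```text
clock: 8.93
eef_pos: [568.6, -189.2, 307.5]
tcp_rot: [3.137, 0.002, 1.721]
contact_force: [0.6, -1.0, 0.3]
opening: 0.898
```

```bash
python3 - <<'E'
from h import *
from rig import grab_frame
import cv2
s=grab_frame("side")
cv2.imwrite("pics/n.png",cv2.resize(s[230:440,350:630],(800,600),interpolation=cv2.INTER_CUBIC))
cv2.imwrite("pics/o.png",cv2.resize(s[230:350,370:530],(800,600),interpolation=cv2.INTER_CUBIC))
go(567.6,-189,300,98.7)
# expected grip-top centre and collar-top centre in crop o
for z in (146,196): print((proj("side",np.array([567.7,-190,z]))-[370,230])*5)
E
```

```text
shift cm [-0.   -0.02  0.52] twist -0.001 rot [3.139e+00 1.000e-03 1.721e+00] pos [ 567.8 -189.   305.2] F [ 0.2 -0.8  0.5] op 0.9 t 8.9833 q [-0.32  0.25  1.61  0.    1.28 -2.05]
[411.96529954 316.18640449]
[435.03121757 202.17717611]
```

View pics/n.png

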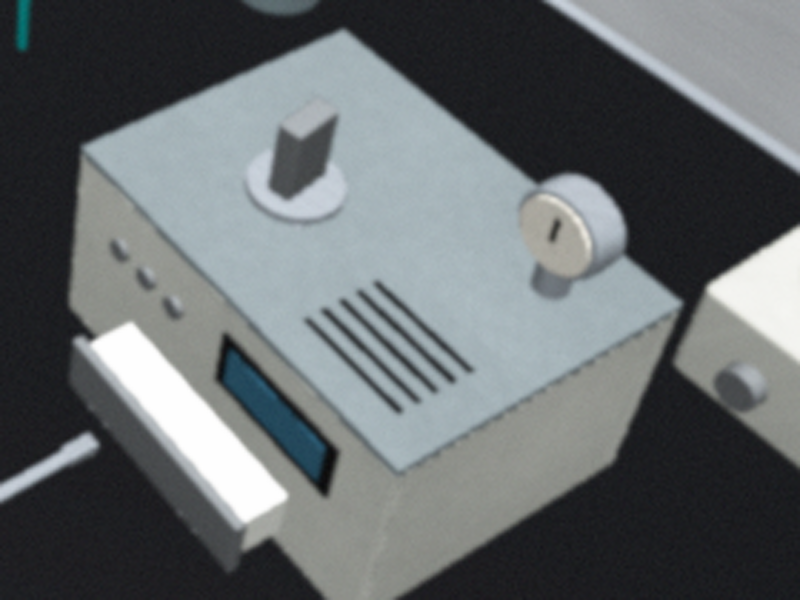

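View pics/o.png

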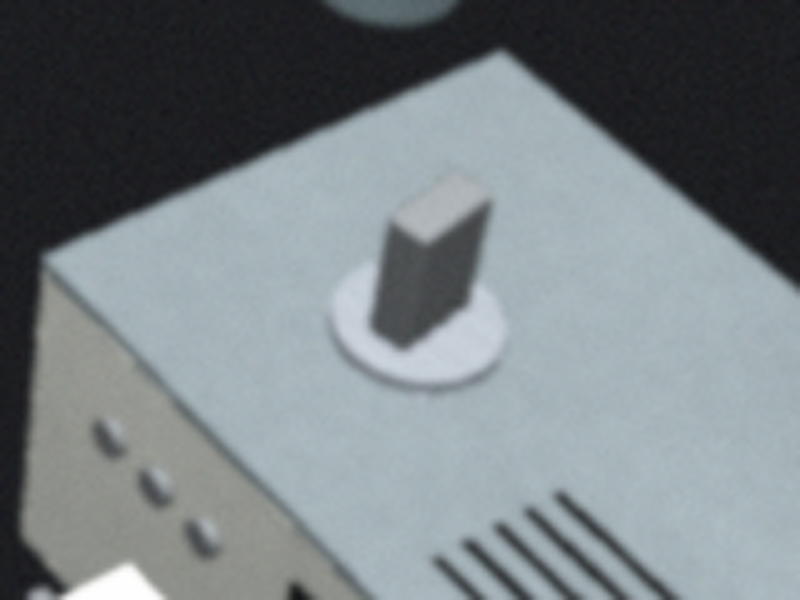

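```bash
python3 - <<'E'
from h import *
for p in((76,341),(240,527)): print(atz("side",un((350,230),800/280,p),50).round(1))
for p in((83,148),(400,472)): print("cover front",atz("side",un((350,230),800/280,p),140).round(1))
from rig import job
print(sense()["contact_force"]); job.sign_off()
E
```

```text
[ 449.6 -154.8   50. ]
[ 447.  -300.8   50. ]
cover front [489.6 -99.8 140. ]
cover front [ 482.7 -358.   140. ]
[ 0.16477777 -0.83610281  0.50060785]
the job is handed in; nothing more can be done
```

The release key is standing in the slot, the drawer has sprung out, and I handed the job in at about 9 s. I gripped the key by its flat grip, lowered the rod through the slot and pushed until the collar sat on the cover. At that point the force rose to about 30 N with no further motion. I then let go and lifted the gripper clear.

**Key:** the last picture shows it upright with its collar flat on the cover, about 2 mm from the measured slot centre.

**Drawer:** its panel is about 38 mm ahead of the unit's front face. That is about 30 mm of travel once the 8 mm it already stood proud is taken off, or roughly 15 mm at the latch tab, which I could not measure directly. The robot never came near the drawer.

**Checks that disagreed slightly:** the two cameras placed the grip about 4 mm apart, and before insertion the rod tip hung about 3 mm off the predicted spot. I shifted 3.5 mm to correct for that. The wrist force at the end was about 1 N, the same as its noise, so the robot is touching nothing.

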